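Hang the driver on the balancer arm and trim it level

ROBOT

A 7-joint arm with a two-finger parallel gripper is mounted at the origin on a cart in front of the work surface, level with it; the furniture and walls round the work are solid. World frame = base frame: x ahead of the robot, y to its left, z up, the work surface at z = 0. Lengths are in m, angles in rad, forces in N, time in s.
With the tool pointing down it reaches from about 0.425 to 0.875 m from the base axis. Payload 4.7 kg.
Tool frame: the origin (TCP) lies midway between the tips of the shut fingers; the grasp point (between the pads) lies 19 mm behind it; z points along the fingers, y is the line along which they close (so a half turn about z gives the same grasp; the last joint's range is limited). The gripper opens to 87 mm and grips with 3 to 60 N. Pads are 19 mm wide; open, the fingers measure 117 mm over their backs; the gripper's body (75 mm by 190 mm) begins 51 mm behind the grasp point.
Start: joints at [-1.232, 0.321, -0.07, 1.45, 0.023, 1.371, -0.057], TCP at [0.207, 0.616, 0.223] pointing down, gripper open.
Joint ranges: [-2.86, 2.86], [-0.3, 2.09], [-1.38, 1.24], [0.06, 2.45], [-1.56, 4.7], [0.09, 2.05], [-2.69, 2.69]. Speed limits (rad/s): [2.57, 2.57, 3.14, 3.14, 3.14, 3.14, 3.14].

INTERFACE

Orientations are given as a rotation vector (axis times angle).
In Python, from bench import ctrl, sensors, get_image, camera_model gives the robot as it stands (ctrl), with the cameras as plain functions and the readings (sensors).
- The arm moves only by the tool inch_along, called after ">>>" as a command line: name --argument value ..., lists and objects as JSON in quotes. Schema: {"type":"object","properties":{"increments":{"type":"object","properties":{"segments":{"type":"array","items":{"type":"array","items":{"type":"number"},"minItems":5,"maxItems":5},"minItems":1,"maxItems":20}},"additionalProperties":false,"required":["segments"]},"grip_force":{"type":"number"},"only":{"type":"string"},"quiet":{"type":"boolean"},"lines":{"type":"string"}},"required":["increments"],"additionalProperties":false}. increments is an object whose key "segments" holds a list of rows, 1 to 20 of them, each of 5 numbers: dx, dy, dz in a scale on which 1.0 is 0.8 m, then a turn about the tool's z in a scale on which 1.0 is pi rad, then the opening from 0.0 (shut) to 1.0 (fully open); each row is the pose to reach, as a shift and turn from the pose commanded when the call began, along the tool's axes at that moment; what a row does not reach only later rows make up. A row lasts 1/10 s, in which the tool goes at most 0.05 m and 0.15 rad, less where a joint would pass 70% of its speed; a pose out of reach is approached as far as the arm can. The fingers move at their own pace and stop on an object; grip_force is the grip in N (left out, the last holds). Time passes only in rows, so rows that do not move let the fingers close. The tool returns the time, the measured TCP pose, the force, the opening and the grip force at its end. only (a regular expression) keeps the lines of the reply that match it, lines (a string "A,B") keeps lines A to B, and quiet returns only ok. Input that does not fit is refused with a message, and nothing moves.
- sensors.get_state(): the state, without advancing time (a new reading comes with each control period).
- get_image(name): name is "scene" or "top" or "wrist"; returns the picture (400x640x3 uint8, red, green, blue); there is no depth.
- camera_model(name): a dict with "vertical_fov" (degrees; the focal length in pixels is half the picture's height over the tangent of half this angle, whatever the lens; pixels are square), "cx", "cy" (the principal point, pixels), "k1" (the pictures are not rectified: a ray, as slopes to the right and down, at radius r is drawn at 1 + k1 r^2 times it, then the intrinsics apply), "rvec" (rotation vector, rad) and "tvec" (3), from world to camera coordinates, as OpenCV has them; the wrist camera has in their place "hand_eye" (4x4, takes a point from camera to tool coordinates, whose origin is the TCP and whose axes are the flange's). Camera axes: x right, y down, z forward; pixel columns grow to the right and rows downward; lengths in m; the calibration is good to about 2 mm. A picture is of the moment at which its call begins: read the wrist's pose just before it. camera_model takes no time and is no camera call.
- ctrl.close_job(): hands the job in; it is judged then, once.
The state is a dict: "time": time; "joint_positions": joint angles; "qd": joint speeds; "joint_torque": joint torques, N m; "position": TCP position; "tool_rot": TCP orientation; "ft_force": force on the tool from outside, world axes, zero at the start; "torque": the same for the moment, N m; "grip_width": opening from 0.0 (shut) to 1.0 (fully open); "grip_force": force on a finger pad.
Only numpy, scipy, OpenCV 4.12 (cv2) and the standard library are available. Lean on these libraries where they do the work, as an engineer would, in place of code of your own. Each camera call takes 0.05 s, during which the arm holds its last target. There are 200 camera calls.

TASK

Take the battery driver out of its socket block and hang it by its wire bail on the hook of the spring balancer; let the arm sink under the weight and let go only once it carries the driver, so that it neither drops nor bounces. Then roll the thumbwheel on top of the balancer until the arm stands level with the driver hanging free, and leave everything else on the desk where it is.

Things in the scene. Friction and masses are not known exactly. Their poses are not given: they have to be found in the camera images.
- driver: Slim grey battery driver standing nose down in the socket block, 190 mm tall, about 0.2 kg. Origin: tip of the nose; z runs up it. Nose to z = 30 mm (22 mm wide), then a round body 34 mm in diameter, z = 30 to 150 mm. On top a rigid upright wire bail in its y-z plane (4.4 mm wire): opening 36 mm wide, z = 150 to 186 mm, seen through along the driver's x axis.
- driver_grip (a point): On the driver's axis, middle of its black rubber grip (60 mm long), 75 mm above the nose tip and 111 mm below the underside of the bail.
- bail (a point): The middle of the underside of the bail's arch, 186 mm above the tip of the nose: this spot rests on the hook when the driver hangs.
- socket_block: Fixed aluminium block 84 x 84 x 45 mm; the driver's nose stands 30 mm deep in the round hole in its top, so the driver's tip is 15 mm above the desk. Origin at the centre of its underside.
- balancer: Fixed spring balancer: grey foot 150 x 130 mm, column, and a blue spring housing 80 mm long and 54 mm wide whose top is 304 mm above the desk. Origin on the desk under the housing. The arm runs from the housing along the body's -x axis; z is up.
- hook (a point): Top of the hook rod (6 mm thick) where the bail sits. The rod is level and points along the balancer's -x; 22 mm farther out its end turns up, tip 13 mm above this point. Thread the bail over this end towards +x, then lower it. The blue head behind (58 mm wide) begins 62 mm to the +x side. Head and hook stay level as the arm moves: 0.32 m above the desk at the start, 0.27 m with the arm level.
- balance_arm (a joint): Angle of the balancer arm (two pairs of parallel bars, 190 mm between pivots), rad: 0 at its upper stop, where the empty arm rests; grows as it sinks; 0.26 is level (bars horizontal, in line with the white index blade beside them); 0.72 is the lower stop. A soft spring strut carries it; under the driver it sinks to about 0.36 to 0.48 before trimming.
- wheel_axis (a point): Centre of the black thumbwheel in the slot on top of the housing. The wheel is 58 mm in diameter over its 20 fine ribs (4 of them yellow) and 14 mm wide; its axis is the balancer's y axis. It stands 16 mm out of the housing top; it is rolled along the slot from above and cannot be pinched.
- trim_wheel (a joint): Angle of the thumbwheel, rad, 0 at the start, at most 4.5; grows as the top of the wheel is rolled away from the hook (towards +x of the balancer). This winds up the spring: each radian lifts the loaded arm by about 0.09 rad. It needs about 6 N at the rim and stays where it is left.
- tape_measure: Yellow tape measure standing on edge, 31 x 73 x 58 mm, bystander. Origin at the centre of its underside.
- ring_pliers: Orange-handled pliers lying flat, 140 mm long, bystander.
- tag_blue_3: Blue key tag lying flat, 58 x 26 x 8 mm, bystander.
- tag_white_5: White key tag lying flat, 58 x 26 x 8 mm, bystander.

How it is judged:
On the way, in this order (a step that is already met when the one before it is completed fails the run):
1. the driver hangs on the hook, let go, with the arm sunk and settled (distance between bail and hook below 0.025 m and contact force between the fingers and driver below 0.1 N and value of joint balance_arm above 0.33 rad and velocity of joint balance_arm between -0.1 and 0.1 rad/s), for 0.2 s.
2. the arm is trimmed level (value of joint balance_arm between 0.2 and 0.32 rad), for 0.2 s.
At the end, for the whole second after the job is handed in: The driver hangs free and upright (within 0.25 rad) by its bail on the hook (bail within 25 mm of the hook's seat), nearly still, its nose clear of the desk, and the arm is level within 0.06 rad (12 mm at the hook) (all of step 2 and distance between bail and hook below 0.025 m and angle between driver's own z axis and vertical below 0.25 rad and height (world z) of driver above 0.03 m and linear speed of driver below 0.1 m/s and velocity of joint balance_arm between -0.1 and 0.1 rad/s); the robot touches nothing.
It fails at once if the arm drops or bounces (faster than 0.9 rad/s, about 0.17 m/s at the hook) (velocity of joint balance_arm above 0.9 rad/s or velocity of joint balance_arm below -0.9 rad/s).
It fails at once if another loose thing is moved by more than 30 mm (distance of any of tape_measure, ring_pliers, tag_blue_3, tag_white_5 from where it was at the start of the episode above 0.03 m).
It also fails if it takes over 72 s, if anything falls off the work surface, if the arm or the gripper's body presses on something with over 40 N, if the wrist force passes 120 N, or if a joint passes its speed limit or range.

## Working session

There is one attempt and no reset: what is moved stays moved. The work goes in short steps, Python scripts to look and compute and a tool call to move; the robot and the scene stay as the last step left them, time stands still between calls to the robot, and variables do not carry over. Pictures are saved under pics/ and viewed, at most 10 in all, crops included, and the job is handed in when it is done.

```bash
ls; mkdir -p pics
```

Create h.py:
```python
import numpy as np, cv2
from bench import ctrl, sensors, get_image, camera_model
from scipy.spatial.transform import Rotation as R
def snap(n,f):
    s=sensors.get_state(); im=get_image(n); cv2.imwrite('pics/'+f,im[:,:,::-1]); return s,im
def ray(n,uv,s=None):
    m=camera_model(n); f=200/np.tan(np.radians(m['vertical_fov'])/2)
    d=np.array([(uv[0]-m['cx'])/f,(uv[1]-m['cy'])/f]); x=d.copy()
    for _ in range(50): x=d/(1+m['k1']*(x@x))
    v=np.array([x[0],x[1],1.])
    if 'hand_eye' in m:
        H=np.array(m['hand_eye']); Rt=R.from_rotvec(s['tool_rot']).as_matrix()
        return Rt@H[:3,3]+s['position'], Rt@H[:3,:3]@v
    Rw=R.from_rotvec(np.ravel(m['rvec'])).as_matrix()
    return -Rw.T@np.ravel(m['tvec']), Rw.T@v
def tri(*rays):
    A=np.zeros((3,3));b=np.zeros(3)
    for o,d in rays:
        d=d/np.linalg.norm(d);P=np.eye(3)-np.outer(d,d);A+=P;b+=P@o
    p=np.linalg.solve(A,b)
    return p,[np.linalg.norm(np.cross(p-o,d/np.linalg.norm(d))) for o,d in rays]
def atz(r,z): o,d=r; return o+d*(z-o[2])/d[2]
def proj(n,p):
    m=camera_model(n); f=200/np.tan(np.radians(m['vertical_fov'])/2)
    c=R.from_rotvec(np.ravel(m['rvec'])).as_matrix()@np.array(p)+np.ravel(m['tvec']); x=c[:2]/c[2]; x=x*(1+m['k1']*(x@x))
    return x*f+[m['cx'],m['cy']]
```

Run:
```python
from h import *
for n in ['scene','top']:
    snap(n,n+'0.png'); m=camera_model(n); print(n,ray(n,(320,200)),m['vertical_fov'],m['k1'])
s=sensors.get_state();print(s); print(camera_model('wrist')); print(R.from_rotvec(s['tool_rot']).as_matrix().round(3))
```

```text
bench.py
pics
scene (array([-0.17393912, -0.72063983,  1.20145873]), array([ 0.47064956,  0.54678107, -0.69256154])) 42.81221289870044 -0.039106221021534604
top (array([0.40257007, 0.0443535 , 1.46684184]), array([ 0.07895763,  0.00806304, -0.9968662 ])) 42.18372797237824 -0.06561538154150375
{'time': 0.1, 'joint_positions': array([-1.23189301,  0.32176387, -0.07004164,  1.45151815,  0.0226251 ,
        1.3707719 , -0.05686564]), 'qd': array([ 0.00098998, -0.00095675, -0.00014713, -0.00338275,  0.0015    ,
        0.00150682,  0.00064617]), 'joint_torque': array([-6.96759412e-05, -4.92571521e+01, -4.05682605e-01, -3.13399565e+01,
       -6.40470581e-02,  3.94222455e-02,  7.92554306e-05]), 'position': array([0.20735907, 0.61554276, 0.22157829]), 'tool_rot': array([-5.07897041e-01, -3.10011829e+00,  2.62234712e-03]), 'ft_force': array([ 0.57962417, -0.17838809,  0.2037187 ]), 'torque': array([-0.0497233 ,  0.00569576, -0.03614462]), 'grip_force': 0.0, 'grip_width': 0.9981440279914418}
{'vertical_fov': 65.07644465683897, 'cx': 319.52300532551465, 'cy': 198.16198644745336, 'k1': -0.04647508374693092, 'hand_eye': array([[ 2.86713773e-04, -9.54549098e-01, -2.98053580e-01,
         8.22765684e-02],
       [ 9.99999391e-01, -4.39749153e-05,  1.10278767e-03,
        -6.28786200e-04],
       [-1.06577186e-03, -2.98053715e-01,  9.54548504e-01,
        -1.62854659e-01],
       [ 0.00000000e+00,  0.00000000e+00,  0.00000000e+00,
         1.00000000e+00]])}
[[-0.948  0.319 -0.   ]
 [ 0.319  0.948 -0.002]
 [-0.    -0.002 -1.   ]]
```

View pics/scene0.png

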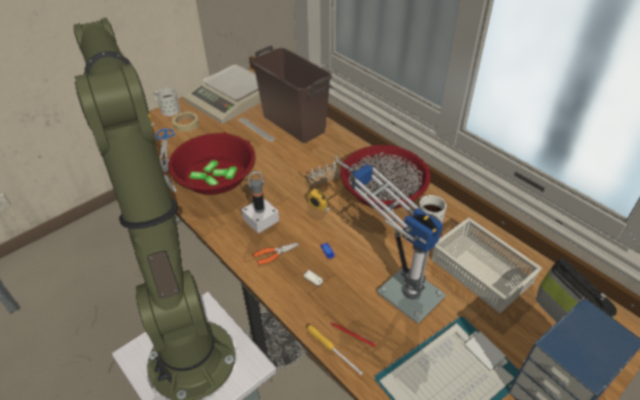

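View pics/top0.png

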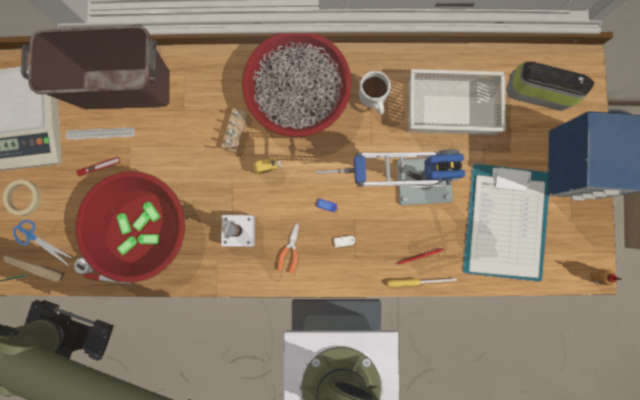

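The top view shows the block and driver at about (237,230), the balancer head at (361,168), the hook reaching left to about (320,171), and the wheel at about (445,166). I'll enlarge these areas.

Run:
```python
from h import *
T=cv2.imread('pics/top0.png');S=cv2.imread('pics/scene0.png')
def c(I,x,y,w,h,k): return cv2.resize(I[y:y+h,x:x+w],None,fx=k,fy=k,interpolation=cv2.INTER_CUBIC)
A=np.zeros((600,800,3),np.uint8)
def put(B,x,y): A[y:y+B.shape[0],x:x+B.shape[1]]=B
put(c(T,310,145,160,50,5),0,0)   # 800x250
put(c(T,210,205,60,50,5),0,250)    # 300x250
put(c(S,235,165,60,70,5),300,250) # 300x350
put(c(S,330,150,40,70,5),600,250) #200x350
cv2.imwrite('pics/c1.png',A)
for n,uv,z in [('top',(237,230),.1),('top',(322,171),.32),('top',(445,166),.304),('top',(265,166),.05),('top',(341,385),0)]: print(uv,atz(ray(n,uv),z))
```

```text
(237, 230) [0.43248847 0.27488385 0.1       ]
(322, 171) [0.55824218 0.04888253 0.32      ]
(445, 166) [ 0.57051087 -0.22995575  0.304     ]
(265, 166) [0.60974638 0.20729126 0.05      ]
(341, 385) [0.0030857  0.00019058 0.        ]
```

View pics/c1.png

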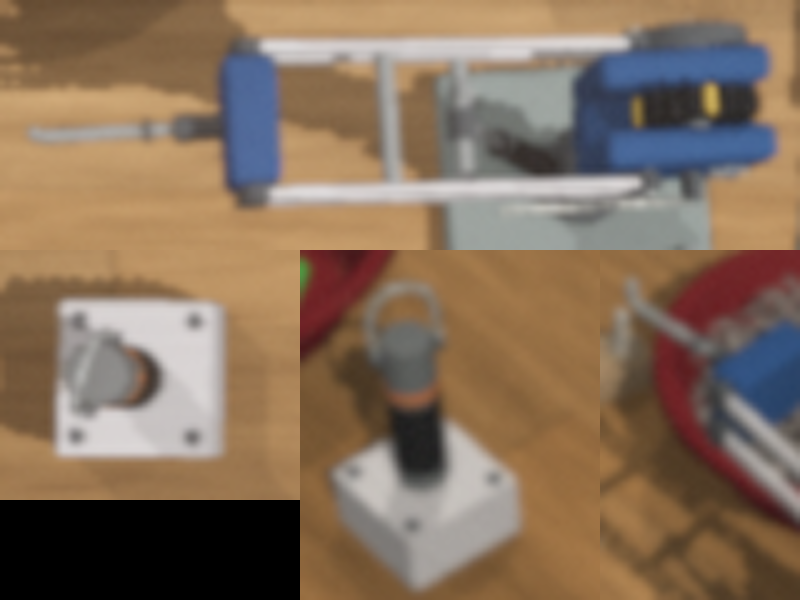

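Positions, top view: bail arch middle (229.4,229.4), bail ends (232.4,222) and (226.4,237), hook tip (316,171.8), wheel middle (448.8,166). Scene view: bail top (256,172.4), hook tip (336.4,156.6). Next I triangulate them.

Run:
```python
from h import *
print('bail top',tri(ray('top',(229.4,229.4)),ray('scene',(256,172.4))))
print('tip',tri(ray('top',(316,171.8)),ray('scene',(336.4,156.6))))
a=atz(ray('top',(232.4,222)),.17);b=atz(ray('top',(226.4,237)),.17);print('bail ends',a,b,np.degrees(np.arctan2(*(a-b)[1::-1])))
print('block',atz(ray('top',(237.8,230.8)),.045))
a=atz(ray('top',(316,171.8)),.33);b=atz(ray('top',(354,170)),.317);print('rod',a,b,np.degrees(np.arctan2(*(a-b)[1::-1])))
a=atz(ray('top',(433,153)),.304);b=atz(ray('top',(465,175)),.304);c=atz(ray('top',(448.8,166)),.315);print('housing',a,b,'wheel',c)
```

```text
bail top (array([0.43220607, 0.27313861, 0.21649226]), [np.float64(0.0009427820588179014), np.float64(0.0009427820588179972)])
tip (array([0.55618623, 0.06058027, 0.33604953]), [np.float64(0.002310108212687769), np.float64(0.002310108212687861)])
bail ends [0.45103482 0.27483446 0.17      ] [0.41353521 0.28961455 0.17      ] -21.51137548179461
block [0.43149129 0.28193576 0.045     ]
rod [0.55517635 0.06211197 0.33      ] [ 0.56052001 -0.0226468   0.317     ] 93.6074713047853
housing [ 0.60041436 -0.20336908  0.304     ] [ 0.54977194 -0.27500925  0.304     ] wheel [ 0.56889025 -0.23594552  0.315     ]
```

The rows are not in the units I measure in: shifts go in shares of 0.8 m and turns go in shares of pi rad. I convert before sending: -0.32 m / 0.8 = -0.4, -0.05 m / 0.8 = -0.0625, 1.62 rad / 3.1416 = 0.5157.

>>> inch_along --increments '{"segments": [[0,0,-0.0625,0,1],[0,0,-0.125,0,1],[-0.4,-0.3125,-0.125,0.5157,1],[-0.4,-0.3125,-0.125,0.5157,1],[-0.4,-0.3125,-0.125,0.5157,1],[-0.4,-0.3125,-0.125,0.5157,1],[-0.4,-0.3125,-0.125,0.5157,1],[-0.4,-0.3125,-0.125,0.5157,1],[-0.4,-0.3125,-0.125,0.5157,1],[-0.4,-0.3125,-0.125,0.5157,1],[-0.4,-0.3125,-0.125,0.5157,1],[-0.4,-0.3125,-0.125,0.5157,1],[-0.4,-0.3125,-0.125,0.5157,1],[-0.4,-0.3125,-0.125,0.5157,1],[-0.4,-0.3125,-0.125,0.5157,1],[-0.4,-0.3125,-0.125,0.5157,1]]}'

```text
time: 1.7
position: [0.4308, 0.277, 0.3224]
tool_rot: [2.594, 1.773, -0.001]
ft_force: [0.3, -0.4, 0.5]
grip_width: 0.997
grip_force: 0.0
```

Run:
```python
from h import *
s,im=snap('wrist','w1.png'); np.save('w1.npy',np.r_[s['position'],s['tool_rot']]);print(s['time'],s['position'],s['tool_rot'],s['joint_positions'])
```

```text
1.7 [0.43076889 0.27701865 0.32237807] [ 2.59356040e+00  1.77271373e+00 -6.10016634e-04] [-0.89253906 -0.01105466  0.2677041   1.63248753  0.00300318  1.52015668
 -0.99665988]
```

View pics/w1.png

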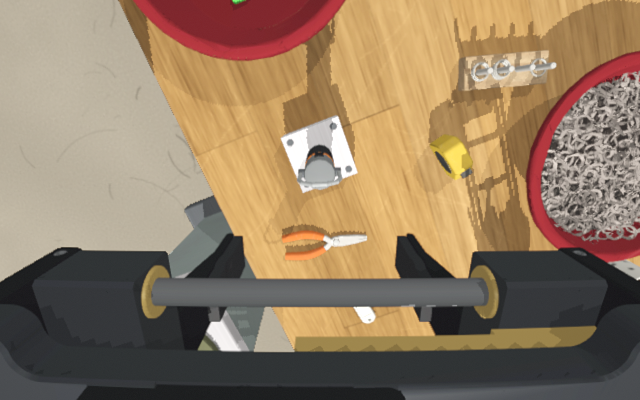

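Wrist view: driver body at about (320,170), with the bail roughly horizontal from (300,178) to (340,178). The block spans (282,118)–(357,192). I'll crop it for precise pixels.

Run:
```python
import cv2
I=cv2.imread('pics/w1.png')[105:205,265:375]
cv2.imwrite('pics/c2.png',cv2.resize(I,None,fx=6,fy=6,interpolation=cv2.INTER_CUBIC))
```

```text
(no output)
```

View pics/c2.png

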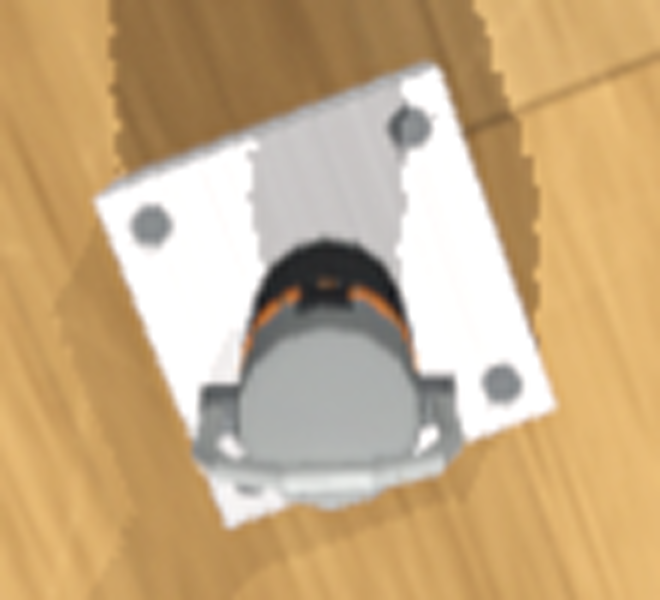

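The bail posts are at (301.7,170.8) and (337.8,169.2), and the arch middle is at (320,184.8).

Run:
```python
from h import *
w=np.load('w1.npy'); s={'position':w[:3],'tool_rot':w[3:]}
Rt=R.from_rotvec(w[3:]).as_matrix()
r=ray('wrist',(320,184.8),s)
print('arch tri',tri(r,ray('top',(229.4,229.4)),ray('scene',(256,172.4))),tri(r,ray('top',(229.4,229.4))),tri(r,ray('scene',(256,172.4))))
print('arch z.203',atz(r,.203))
p=[atz(ray('wrist',u,s),.165) for u in [(301.7,170.8),(337.8,169.2)]]; print('posts',p,'mid',(p[0]+p[1])/2,np.linalg.norm(p[0]-p[1]))
d=p[1]-p[0];print('az',np.degrees(np.arctan2(d[1],d[0])),'tool y az',np.degrees(np.arctan2(Rt[1,1],Rt[0,1])))
c=[atz(ray('wrist',(265+u/6,105+v/6),s),.045) for u,v in [(97,200),(437,72),(553,407),(230,527)]];print('block',np.mean(c,0))
t=np.array([.432,.28,0])
print('to mid in tool', Rt.T@((p[0]+p[1])/2-w[:3]))
```

```text
arch tri (array([0.43434237, 0.2797893 , 0.20740339]), [np.float64(0.004399452307423826), np.float64(0.005101064579464647), np.float64(0.0035544646984926346)]) (array([0.43212869, 0.27917416, 0.18666796]), [np.float64(5.743764706380449e-06), np.float64(5.743764706360154e-06)]) (array([0.43629924, 0.28297791, 0.20726304]), [np.float64(0.0025775399130730176), np.float64(0.0025775399130729955)])
arch z.203 [0.43366489 0.28321671 0.203     ]
posts [array([0.41777753, 0.2947915 , 0.165     ]), array([0.45341713, 0.28273277, 0.165     ])] mid [0.43559733 0.28876213 0.165     ] 0.03762437770537406
az -18.69335619122115 tool y az -21.294330799252307
block [0.43383166 0.28338008 0.045     ]
to mid in tool [0.01275323 0.00025747 0.15737334]
```

To row units: 0.169 m / 0.8 = 0.2113, 0.007 m / 0.8 = 0.0088, -0.04 rad / 3.1416 = -0.0127.

>>> inch_along --increments '{"segments": [[0.0088,0,0.05,-0.0127,1],[0.0088,0,0.1,-0.0127,1],[0.0088,0,0.1375,-0.0127,1],[0.0088,0,0.175,-0.0127,1],[0.0088,0,0.2,-0.0127,1],[0.0088,0,0.2113,-0.0127,1],[0.0088,0,0.2113,-0.0127,1],[0.0088,0,0.2113,-0.0127,0.45],[0.0088,0,0.2113,-0.0127,0.45],[0.0088,0,0.2113,-0.0127,0.45],[0.0088,0,0.2113,-0.0127,0.3],[0.0088,0,0.2113,-0.0127,0.3],[0.0088,0,0.2113,-0.0127,0.3],[0.0088,0,0.2113,-0.0127,0.3]]}' --grip_force 25

```text
time: 3.15
position: [0.4335, 0.2836, 0.1537]
tool_rot: [-2.56, -1.821, -0.0]
ft_force: [-0.7, -0.2, 0.6]
grip_width: 0.507
grip_force: 25.0
```

Run:
```python
from h import *
S=[snap(n,f) for n,f in [('scene','s2.png'),('wrist','w2.png')]]
A=np.vstack([cv2.resize(cv2.imread('pics/s2.png')[160:240,220:320],(500,400)) ])
B=cv2.imread('pics/w2.png')[150:400:,200:440]
B=cv2.resize(B,(300,312));A=np.hstack([A,np.vstack([B,np.zeros((88,300,3),np.uint8)])]);cv2.imwrite('pics/c3.png',A)
print(S[0][0]['ft_force'])
```

```text
[-0.74701639 -0.19482141  0.62093236]
```

View pics/c3.png

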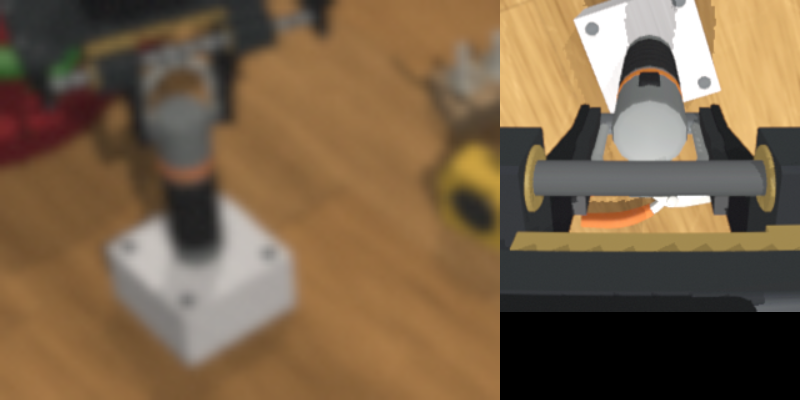

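Both fingers hold the bail's legs and the opening reads 44 mm, which matches. Next I lift and move to in front of the hook.

To row units: 0.164 m / 0.8 = 0.205, -0.14 m / 0.8 = -0.175, -0.395 rad / 3.1416 = -0.1257.

>>> inch_along --increments '{"segments": [[0,0,-0.0125,0,0.3],[0,0,-0.0375,0,0.3],[0,0,-0.075,0,0.3],[0,0,-0.1125,0,0.3],[0,0,-0.15,0,0.3],[0,0,-0.175,0,0.3],[-0.015,0.02,-0.175,-0.0095,0.3],[-0.0375,0.05,-0.175,-0.0318,0.3],[-0.0625,0.0875,-0.175,-0.0541,0.3],[-0.0875,0.125,-0.175,-0.0764,0.3],[-0.1125,0.1625,-0.175,-0.0987,0.3],[-0.1313,0.19,-0.175,-0.1178,0.3],[-0.14,0.205,-0.175,-0.1257,0.3],[-0.14,0.205,-0.175,-0.1257,0.3],[-0.14,0.205,-0.175,-0.1257,0.3],[-0.14,0.205,-0.175,-0.1257,0.3]]}'

```text
time: 4.85
position: [0.551, 0.1256, 0.2936]
tool_rot: [-2.15, -2.289, -0.0]
ft_force: [0.2, 0.3, -3.0]
grip_width: 0.502
grip_force: 25.0
```

Run:
```python
from h import *
for n in ['scene','top']: s,_=snap(n,n+'3.png')
snap('wrist','w3.png')
print(s['position'],s['tool_rot'],s['ft_force'])
def c(n,x,y,w,h,k): return cv2.resize(cv2.imread('pics/'+n)[y:y+h,x:x+w],None,fx=k,fy=k,interpolation=cv2.INTER_CUBIC)
A=np.zeros((600,800,3),np.uint8)
B=c('top3.png',280,140,90,60,5);A[:300,:450]=B
B=c('scene3.png',280,110,70,90,5);A[:450,450:]=B
B=c('w3.png',160,60,320,220,1.4)[:300,:450];A[300:300+B.shape[0],:B.shape[1]]=B
cv2.imwrite('pics/c4.png',A)
```

```text
[0.55098978 0.12550243 0.29359142] [-2.14974827e+00 -2.28982084e+00 -2.96732211e-04] [-0.13987139 -0.29558811 -3.53130739]
```

View pics/c4.png

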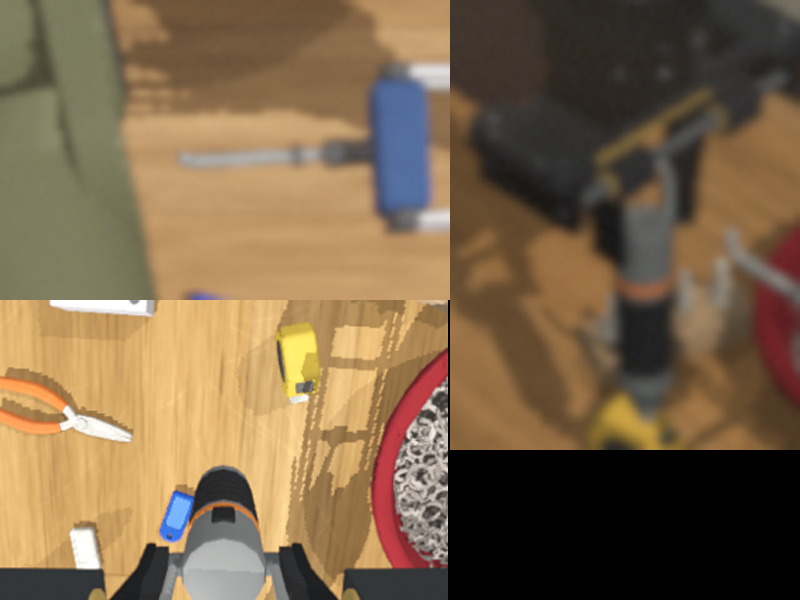

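The hook tip is still at about (317,171.8) in the top view and (336.4,157) in the scene view, giving a world position near (0.556,0.060,0.334). The driver hangs upright in the gripper and lines up with the rod. Threading it over now.

To row units: -0.087 m / 0.8 = -0.1088, -0.06 m / 0.8 = -0.075.

>>> inch_along --increments '{"segments": [[0,0,-0.0038,0,0.3],[-0.0125,0,-0.0038,0,0.3],[-0.0313,0,-0.0038,0,0.3],[-0.05,0,-0.0038,0,0.3],[-0.0625,0,-0.0038,0,0.3],[-0.075,0,-0.0038,0,0.3],[-0.0875,0,-0.0038,0,0.3],[-0.1,0,-0.0038,0,0.3],[-0.1088,0,-0.0038,0,0.3],[-0.1088,0,-0.0038,0,0.3],[-0.1088,0,-0.0038,0,0.3]]}'

```text
time: 6.1
position: [0.5571, 0.0374, 0.2966]
tool_rot: [-2.152, -2.288, -0.001]
ft_force: [0.1, 0.4, -2.1]
grip_width: 0.51
grip_force: 25.0
```

Run:
```python
from h import *
for n in ['scene','top']: s,_=snap(n,n+'4.png')
snap('wrist','w4.png')
print(s['position'],s['ft_force'],s['torque'])
def c(n,x,y,w,h,k): return cv2.resize(cv2.imread('pics/'+n)[y:y+h,x:x+w],None,fx=k,fy=k,interpolation=cv2.INTER_CUBIC)
A=np.zeros((600,800,3),np.uint8)
B=c('scene4.png',300,110,100,110,5);A[:550,:500]=B
B=c('w4.png',220,190,200,180,1.5);A[:270,500:]=B
B=c('top4.png',290,130,100,80,3);A[280:520,500:]=B
cv2.imwrite('pics/c5.png',A)
```

```text
[0.5570307  0.0378077  0.29652724] [-0.12693649  0.27960284 -1.99138278] [-0.10935329  0.01699461  0.0182183 ]
```

View pics/c5.png

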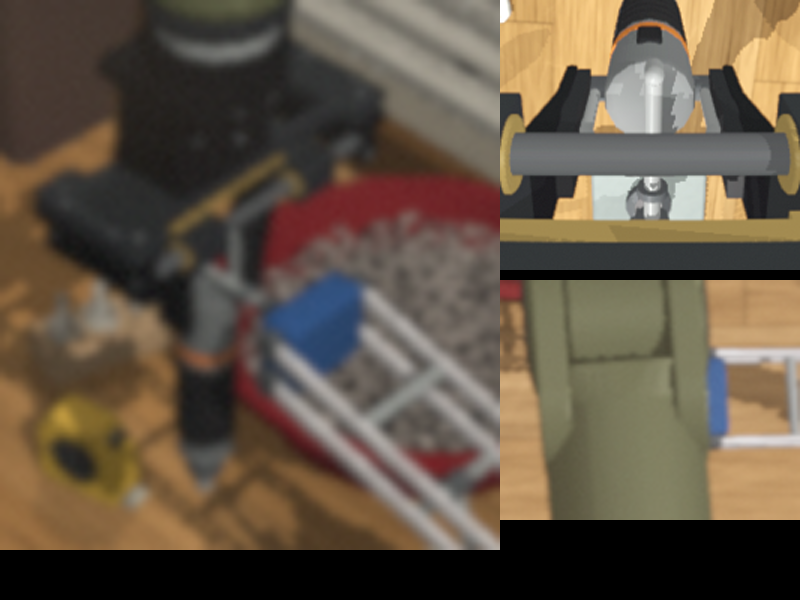

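The wrist view shows the rod passing centrally through the bail, with its upturned end beyond at crop (652,70). Now I lower slowly.

To row units: 0.078 m / 0.8 = 0.0975, 0.006 m / 0.8 = 0.0075.

>>> inch_along --increments '{"segments": [[0,0,0.0075,0,0.3],[0,0,0.015,0,0.3],[0,0,0.0225,0,0.3],[0,0,0.0288,0,0.3],[0,0,0.035,0,0.3],[0,0,0.0413,0,0.3],[0,0,0.0475,0,0.3],[0,0,0.0538,0,0.3],[0,0,0.06,0,0.3],[0,0,0.0663,0,0.3],[0,0,0.0725,0,0.3],[0,0,0.0788,0,0.3],[0,0,0.085,0,0.3],[0,0,0.0913,0,0.3],[0,0,0.0975,0,0.3],[0,0,0.0975,0,0.3],[0,0,0.0975,0,0.3]]}'

```text
time: 7.95
position: [0.5568, 0.037, 0.2185]
tool_rot: [-2.153, -2.288, 0.001]
ft_force: [-1.0, 0.5, -0.8]
grip_width: 0.506
grip_force: 25.0
```

>>> inch_along --increments '{"segments": [[0,0,0.005,0,0.3],[0,0,0.01,0,0.3],[0,0,0.0125,0,0.3],[0,0,0.0125,0,0.3],[0,0,0.0125,0,0.3]]}'

```text
time: 8.45
position: [0.5572, 0.0368, 0.2086]
tool_rot: [2.153, 2.288, 0.0]
ft_force: [0.3, 0.6, -0.9]
grip_width: 0.506
grip_force: 25.0
```

>>> inch_along --increments '{"segments": [[0,0,0.005,0,0.3],[0,0,0.01,0,0.3],[0,0,0.0125,0,0.3],[0,0,0.0125,0,0.3],[0,0,0.0125,0,0.3]]}'

```text
time: 8.95
position: [0.5569, 0.0369, 0.1985]
tool_rot: [-2.153, -2.288, 0.001]
ft_force: [-1.0, -1.0, 0.5]
grip_width: 0.506
grip_force: 25.0
```

Create avg.py:
```python
from h import *
F=[]
for i in range(16): get_image('scene'); s=sensors.get_state(); F.append(s['ft_force'])
print(np.mean(F,0),np.std(F,0)/4,s['time'],s['position'])
```

```bash
python3 avg.py
```

```text
[-0.33826567 -1.73981769  0.2441353 ] [0.15555186 0.14987032 0.129008  ] 9.75 [0.5570679  0.0370791  0.19859396]
```

>>> inch_along --increments '{"segments": [[0,0,0.005,0,0.3],[0,0,0.01,0,0.3],[0,0,0.0125,0,0.3],[0,0,0.0125,0,0.3],[0,0,0.0125,0,0.3]]}'

```text
time: 10.25
position: [0.5569, 0.0372, 0.1885]
tool_rot: [-2.152, -2.288, 0.0]
ft_force: [0.3, -0.6, 0.3]
grip_width: 0.511
grip_force: 25.0
```

```bash
python3 avg.py
```

```text
[-0.48000866 -1.69784531  0.75330314] [0.1443002  0.10682805 0.13278295] 11.05 [0.5569965  0.03710182 0.18853649]
```

To row units: -0.004 m / 0.8 = -0.005, -0.002 m / 0.8 = -0.0025.

>>> inch_along --increments '{"segments": [[0,0,-0.0025,0,0.3],[0,0,-0.005,0,0.3],[0,0,-0.005,0,0.3],[0,0,-0.005,0,0.3]]}'

```text
time: 11.45
position: [0.557, 0.0374, 0.1926]
tool_rot: [-2.152, -2.288, -0.001]
ft_force: [-0.7, 0.1, -0.4]
grip_width: 0.507
grip_force: 25.0
```

>>> inch_along --increments '{"segments": [[0,0,0,0,0.4],[0,0,0,0,0.48],[0,0,0,0,0.5],[0,0,0,0,0.52],[0,0,0,0,0.55],[0,0,0,0,0.6],[0,0,0,0,0.7],[0,0,0,0,0.8],[0,0,0,0,0.9],[0,0,0,0,0.9],[0,0,0,0,0.9],[0,0,0,0,0.9]]}' --grip_force 3

```text
time: 12.65
position: [0.5571, 0.0371, 0.1926]
tool_rot: [2.153, 2.288, 0.0]
ft_force: [-0.6, 0.0, 0.2]
grip_width: 0.896
grip_force: 0.0
```

```bash
python3 avg.py
```

Run:
```python
from h import *
s,_=snap('scene','s6.png')
snap('wrist','w6.png')
def c(n,x,y,w,h,k): return cv2.resize(cv2.imread('pics/'+n)[y:y+h,x:x+w],None,fx=k,fy=k,interpolation=cv2.INTER_CUBIC)
A=np.zeros((600,800,3),np.uint8)
B=c('scene6.png' if 0 else 's6.png',310,120,140,150,4);A[:600,:560]=B
B=c('w6.png',200,160,240,240,1);A[:240,560:]=B
cv2.imwrite('pics/c6.png',A)
```

```text
[ 0.02455314 -0.0530201   0.04426812] [0.12853427 0.09845829 0.11839738] 13.45 [0.55702098 0.03711583 0.19257566]
```

View pics/c6.png

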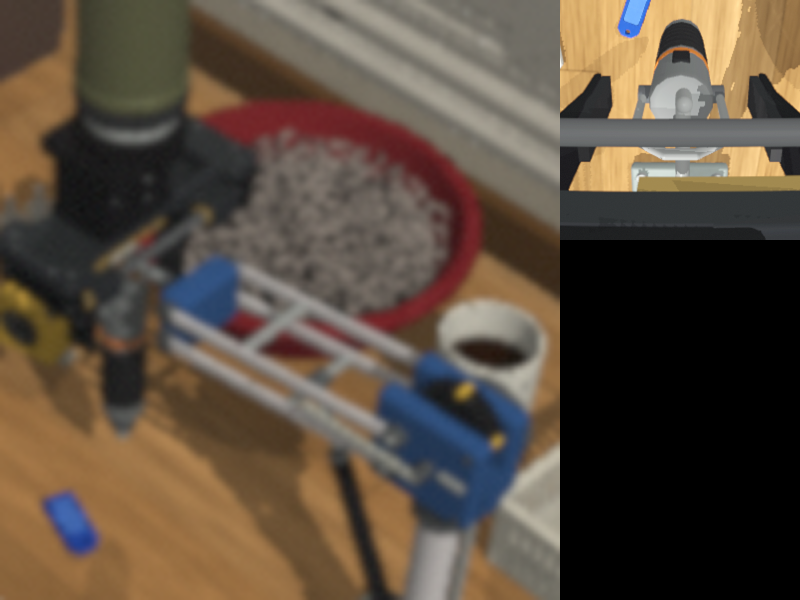

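The driver hangs free on the hook: the bail arch is at crop (685,150) and clear of the fingers, and the force is back to zero. I raise the gripper, move over the wheel with fingers shut, and track the blue head numerically from here.

To row units: -0.26 m / 0.8 = -0.325, -0.207 m / 0.8 = -0.2588.

>>> inch_along --increments '{"segments": [[0,0,-0.025,0,0.9],[0,0,-0.0625,0,0.9],[0,0,-0.1125,0,0.9],[0,0,-0.1625,0,0.9],[0,0,-0.2125,0,0.9],[0,0,-0.2588,0,0.9],[0,0,-0.2588,0,0.5],[-0.0625,0,-0.2588,0,0],[-0.125,0,-0.2588,0,0],[-0.1875,0,-0.2588,0,0],[-0.25,0,-0.2588,0,0],[-0.3,0,-0.2588,0,0],[-0.325,-0.0025,-0.2588,0,0],[-0.325,-0.0025,-0.2588,0,0],[-0.325,-0.0025,-0.225,0,0],[-0.325,-0.0025,-0.1938,0,0],[-0.325,-0.0025,-0.1938,0,0],[-0.325,-0.0025,-0.1938,0,0]]}'

```text
time: 15.35
position: [0.5711, -0.2211, 0.3476]
tool_rot: [-2.15, -2.289, -0.001]
ft_force: [0.7, 0.2, 0.9]
grip_width: 0.01
grip_force: 0.0
```

Create head.py:
```python
from h import *
def cen(im):
    hsv=cv2.cvtColor(np.ascontiguousarray(im),cv2.COLOR_RGB2HSV)
    m=((hsv[...,0]>100)&(hsv[...,0]<125)&(hsv[...,1]>140)&(hsv[...,2]>50)).astype(np.uint8); m[:,:345]=0; m[:,385:]=0; m[:150]=0;m[235:]=0
    v,u=np.nonzero(m); return np.array([u.mean(),v.mean(),len(u)])
if __name__=='__main__':
    i0=cv2.imread('pics/scene0.png')[:,:,::-1]; c0=cen(i0)
    s,im=snap('scene','sh.png'); c=cen(im)
    P=np.array([.562,-.035,.325]); e=np.array([-.063,.998,0])
    f=lambda a: proj('scene',P+e*.19*(np.cos(a-.26)-np.cos(.26))-np.array([0,0,.19*(np.sin(a-.26)+np.sin(.26))]))-proj('scene',P)
    A=np.arange(0,.73,.005); D=np.array([f(a) for a in A]); k=np.argmin(np.linalg.norm(D-(c-c0)[:2],axis=1))
    print('head',c0,c,'angle',A[k],'res',D[k]-(c-c0)[:2],'t',s['time'],s['position'],s['ft_force'])
```

```bash
python3 head.py
```

```text
head [363.68965517 173.79310345 174.        ] [360.65740741 192.02777778 108.        ] angle 0.365 res [0.41170485 0.01918599] t 15.35 [ 0.57112828 -0.2210638   0.34760817] [0.74084792 0.22813699 0.9275985 ]
```

Create head.py:
```python
from h import *
def loc(I):
    T=cv2.imread('pics/scene0.png'); t=T[160:190,352:376]
    r=cv2.matchTemplate(cv2.resize(I,None,fx=8,fy=8,interpolation=cv2.INTER_CUBIC)[150*8:235*8,330*8:400*8],cv2.resize(t,None,fx=8,fy=8,interpolation=cv2.INTER_CUBIC),cv2.TM_CCOEFF_NORMED)
    _,v,_,p=cv2.minMaxLoc(r); return np.array(p)/8+[330-352,150-160],v
P=np.array([.562,-.035,.325]); e=np.array([-.063,.998,0])
f=lambda a: proj('scene',P+e*.19*(np.cos(a-.26)-np.cos(.26))-np.array([0,0,.19*(np.sin(a-.26)+np.sin(.26))]))-proj('scene',P)
s,_=snap('scene','sh.png'); d,v=loc(cv2.imread('pics/sh.png'))
A=np.arange(0,.73,.005); D=np.array([f(a) for a in A]); k=np.argmin(np.linalg.norm(D-d,axis=1))
print('shift',d,'score',round(v,2),'angle',A[k],'res',D[k]-d,'level shift',f(.26),'t',s['time'],s['position'],s['ft_force'])
```

```bash
python3 head.py
```

```text
shift [-2.375 17.   ] score 0.73 angle 0.34 res [-0.29424118 -0.10134069] level shift [-2.60415344 12.64809853] t 15.4 [ 0.57144495 -0.22166076  0.34859366] [ 0.3266459  -0.93077209  0.20412142]
```

>>> inch_along --increments '{"segments": [[0,0,0.0125,0,0],[0,0,0.025,0,0],[0,0,0.0313,0,0],[0,0,0.0313,0,0]]}'

```text
time: 15.85
position: [0.5704, -0.2222, 0.3213]
tool_rot: [-2.151, -2.287, 0.001]
ft_force: [-0.1, 0.1, -0.3]
grip_width: 0.001
grip_force: 0.0
```

>>> inch_along --increments '{"segments": [[0,0,0.0025,0,0],[0,0,0.005,0,0],[0,0,0.005,0,0]]}'

```text
time: 16.15
position: [0.571, -0.2226, 0.3186]
tool_rot: [2.153, 2.288, 0.0]
ft_force: [-0.6, -0.7, -0.6]
grip_width: 0.005
grip_force: 0.1
```

>>> inch_along --increments '{"segments": [[0,0,0.0025,0,0],[0,0,0.0025,0,0]]}'

```text
time: 16.35
position: [0.5712, -0.2222, 0.3174]
tool_rot: [2.152, 2.288, 0.002]
ft_force: [-1.4, 0.7, 2.6]
grip_width: 0.007
grip_force: 1.5
```

To row units: 0.003 m / 0.8 = 0.0038, 0.002 m / 0.8 = 0.0025.

>>> inch_along --increments '{"segments": [[0,0,0.0025,0,0],[0,0,0.0038,0,0],[0,0,0.0038,0,0]]}'

```text
time: 16.65
position: [0.5717, -0.2216, 0.315]
tool_rot: [2.151, 2.289, 0.004]
ft_force: [-0.3, 3.5, 6.7]
grip_width: 0.004
grip_force: 6.3
```

>>> inch_along --increments '{"segments": [[0,0,0.0013,0,0],[0,0,0.0025,0,0],[0,0,0.0025,0,0]]}'

```text
time: 16.95
position: [0.5718, -0.2216, 0.3148]
tool_rot: [2.15, 2.288, 0.006]
ft_force: [-2.2, 3.8, 15.4]
grip_width: 0.006
grip_force: 9.4
```

To row units: -0.02 m / 0.8 = -0.025, -0.016 m / 0.8 = -0.02.

>>> inch_along --increments '{"segments": [[-0.005,0,0,0,0],[-0.01,0,0,0,0],[-0.015,0,0,0,0],[-0.02,0,0,0,0],[-0.025,0,0,0,0],[-0.025,0,0,0,0]]}'

```text
time: 17.55
position: [0.573, -0.2411, 0.3193]
tool_rot: [2.147, 2.288, 0.011]
ft_force: [-7.8, 4.3, 30.9]
grip_width: 0.007
grip_force: 15.4
```

```bash
python3 head.py
```

```text
shift [-2.375 15.125] score 0.71 angle 0.305 res [-0.30741905 -0.10284644] level shift [-2.60415344 12.64809853] t 17.55 [ 0.57297724 -0.24109342  0.31925389] [-7.80130979  4.29844049 30.89056697]
```

To row units: -0.015 m / 0.8 = -0.0188, -0.002 m / 0.8 = -0.0025.

>>> inch_along --increments '{"segments": [[-0.0038,0,-0.0025,0,0],[-0.0088,0,-0.0025,0,0],[-0.0138,0,-0.0025,0,0],[-0.0188,0,-0.0013,0,0],[-0.0188,0,-0.0013,0,0]]}'

```text
time: 18.1
position: [0.5739, -0.2598, 0.3172]
tool_rot: [2.149, 2.281, 0.004]
ft_force: [-1.7, -0.6, 16.9]
grip_width: 0.006
grip_force: 8.5
```

```bash
python3 head.py
```

```text
shift [-2.375 11.   ] score 0.81 angle 0.23 res [-0.11690076  0.09148955] level shift [-2.60415344 12.64809853] t 18.1 [ 0.57393253 -0.25980994  0.31718183] [-1.72095997 -0.61457184 16.86567173]
```

To row units: -0.08 m / 0.8 = -0.1, -0.05 m / 0.8 = -0.0625.

>>> inch_along --increments '{"segments": [[0,0,-0.025,0,0],[0,0,-0.0625,0,0],[0,0,-0.1,0,0],[0,0,-0.1,0,0],[0,0,-0.1,0,0]]}'

```text
time: 18.65
position: [0.5731, -0.258, 0.3924]
tool_rot: [2.153, 2.287, -0.0]
ft_force: [0.2, 0.1, -1.6]
grip_width: 0.006
grip_force: 0.0
```

```bash
python3 head.py
```

Run:
```python
from h import *
s,_=snap('scene','s9.png'); snap('top','t9.png')
def c(n,x,y,w,h,k): return cv2.resize(cv2.imread('pics/'+n)[y:y+h,x:x+w],None,fx=k,fy=k,interpolation=cv2.INTER_CUBIC)
A=np.zeros((600,800,3),np.uint8)
A[:400,:400]=c('scene0.png',335,150,100,100,4);A[:400,400:]=c('s9.png',335,150,100,100,4)
A[400:600,:500]=c('t9.png',310,145,125,50,4)
A[400:600,520:]=c('s6.png',335,150,70,50,4)
cv2.imwrite('pics/c7.png',A)
```

```text
shift [-2.375 10.5  ] score 0.81 angle 0.22 res [-0.06872922  0.07753238] level shift [-2.60415344 12.64809853] t 18.65 [ 0.573066   -0.2580029   0.39244422] [ 0.17520247  0.08963314 -1.6377913 ]
```

View pics/c7.png

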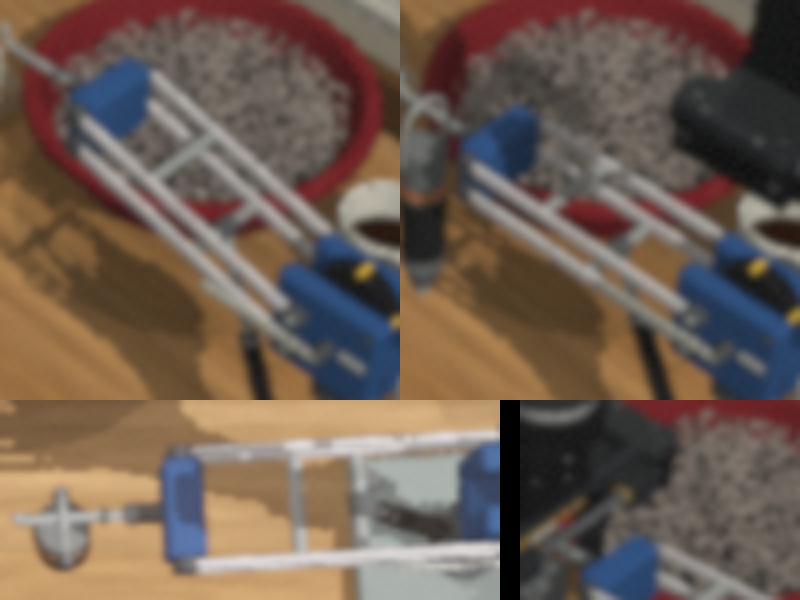

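The head's corners have moved about 12.4 px down since the start, e.g. crop (128,58) to (126,108). Level should give 12.6 px, and the bars lie in line with the index blade. I'll run one gradient-based check that it is steady, then hand in.

Create chk.py:
```python
from h import *
def mask(I): 
    b,g,r=[I[...,i].astype(np.float32) for i in range(3)]; return ((b-r)/(b+g+r+1)).astype(np.float32)
up=lambda a: cv2.resize(a,None,fx=8,fy=8,interpolation=cv2.INTER_CUBIC)
t=up(mask(cv2.imread('pics/scene0.png'))[162:188,350:376])
def loc(f):
    r=cv2.matchTemplate(up(mask(cv2.imread(f)))[1200:1880,2640:3200],t,cv2.TM_CCOEFF_NORMED); _,v,_,p=cv2.minMaxLoc(r); return np.array(p)/8+[-20,-12],round(v,2)
print('s6',loc('pics/s6.png'))
for i in range(3):
    for _ in range(8): get_image('scene')
    s,_=snap('scene','z.png'); print(s['time'],loc('pics/z.png'),s['ft_force'])
```

```bash
python3 chk.py
```

```text
s6 (array([-2.5  , 18.625]), 0.84)
19.2 (array([-2.5  , 11.125]), 0.95) [ 0.11847514  0.13763297 -0.16722975]
19.65 (array([-2.5 , 11.25]), 0.95) [-0.18793161 -0.78622928 -0.22269308]
20.1 (array([-2.5 , 11.25]), 0.94) [-0.62335578 -0.34588752  0.19510055]
```

```bash
python3 -c "
from bench import ctrl, sensors, get_image, camera_model
print(ctrl.close_job())"
```

```text
the job is handed in; nothing more can be done
None
```

I handed the job in: the driver hangs free by its bail on the balancer hook, and I measured the arm steady at about 0.25 rad (level is 0.26), but the hand-in call gave no verdict.

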